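# Tilt a trunnion jig, pin it and load it

## Task

Pull the locking pin of the tilting jig out, swing its table with the red lever to the middle one of its three locking positions (25 degrees, marked with a yellow dot, its face sloping down towards you) and push the pin fully home again so that the table is locked. Then take the green-lidded metal box from the bench and lay it, lid up, lengthwise down the middle of the sloping table with its lower end against the steel stop ledge, and let go of it. Leave the roll of tape, the bottle and the cutters where they are.

Things in the scene. Friction and masses are not known exactly. Their poses are not given: they have to be found in the camera images.
- jig: Tilting jig, bolted down: dark steel base plate, 12 mm thick, +-90 mm along x, -115 to +155 mm along y; two grey cheeks at y = +-91 mm up to z = 145 mm. Origin on the bench top under the table's middle; x away from the robot at yaw 0, y left, z up. The table swings about a level trunnion axis along the jig's y at z = 110 mm.
- jig_table (a joint): Swing of the table, rad: 0 level; grows as its face tilts down to the jig's -x (the robot's side) and the lever comes to -x. Stops -0.09, 0.88. Locking positions: loose slot -0.09..0.09 (start), 0.436 (25 deg, wanted), 0.786 (45 deg, not wanted). Pin out: 0.3 N m friction, stays where left. The pin's round nose centres it if within 0.08 of a position; pinned play 0.02.
- lever_grip (a point): Middle of the lever's red round grip bar, 20 mm thick, 56 mm free length, along the jig's y. Its inner (+y) end meets the 10 mm dark lever arm, centred 35 mm from this point. In the jig's frame: x = 0.130 sin(0.100 - q), y = -0.149, z = 0.110 + 0.130 cos(0.100 - q), q = table joint. The point's frame turns with the table.
- lock_pin (a joint): Draw of the locking pin along its guide, m: 0 = fully home (start), 0.028 = fully drawn, a stop; it is captive. The table is free from about 0.014. 3.5 N of friction; it stays where it is left. Pushed with no gap below, it stops on a dowel near 0.013. The dowels stand on an aluminium disc on the jig's +y side; a yellow dot marks the 25 degree gap.
- pin_knob (a point): Middle of the pin's black knob with red band, a cylinder 28 mm in diameter, 30 mm long. Its z is the pin's axis, outward (the way to draw): it leans 30 degrees from vertical to the jig's -x and never swings. At home it is 150 mm from the trunnion axis that way, at the jig's y = +125 mm. Under the knob 24 mm of bare pin, then the steel guide block (52 mm along y).
- table_face (a point): Middle of the blue table's top face (150 mm in x, 140 in y, black mat on it), 14 mm above the trunnion axis. Its frame turns with the table: z the face's normal, x up the slope, y the trunnion axis. The steel stop ledge crosses the lower end: inner face at x = -67 mm, 120 mm wide, 15 mm high. A box lying against it has its centre at x = -12, z = +18 mm.
- enclosure_center (a point): Centre of the loose box, bare metal with green lid and four screws: 110 mm (its x) x 50 (its y) x 36 high (its z, up), 0.15 to 0.31 kg. It starts flat on the bench, left or right of the jig, where the tape roll is not. Either end may point down the slope.
- duct_tape: Roll of grey tape lying flat, 100 mm across, 50 mm high, origin under its middle. Leave alone.
- flux_bottle: Dark dropper bottle standing upright, 25 mm across, 79 mm high, origin under its middle. Leave alone.
- side_cutters: Red-handled cutters lying flat, 47 x 148 (along y) x 14 mm, origin under their middle. Leave alone.
Mind the look-alikes: they are no part of the job. Of the things like the part that bears enclosure_center, leave any that is blue or orange; of the rest the smaller one is meant.

How it is judged:
By the outcome, as a careful person would: the job done as asked, in the order asked, and still so for the second after the job is handed in, with the robot touching nothing.
It also fails if it takes over 72 s, if anything falls off the work surface, if the arm or the gripper's body presses on something with over 40 N, if the wrist force passes 120 N, or if a joint passes its speed limit or range.

## Robot

A 6-joint arm with a two-finger parallel gripper is mounted at the origin on a cart in front of the work surface, level with it; the furniture and walls round the work are solid. World frame = base frame: x ahead of the robot, y to its left, z up, the work surface at z = 0. Lengths are in mm, angles in rad, forces in N, time in s.
With the tool pointing down it reaches from about 250 to 850 mm from the base axis. Payload 12.5 kg.
Tool frame: the origin (TCP) lies at the very end of the fingers, on their centre line; the grasp point (between the pads) lies 19 mm behind it; z points along the fingers, y is the line along which they close (so a half turn about z gives the same grasp; the last joint's range is limited). The gripper opens to 93 mm and grips with 3 to 60 N. Pads are 15 mm wide; open, the fingers measure 128 mm over their backs; the gripper's body (75 mm by 188 mm) begins 65 mm behind the grasp point.
Start: joints at [-1.192, 0.351, 1.652, -0, 1.139, -0.085], TCP at [246.058, -491.874, 218.633] pointing down, gripper open.
Joint ranges: [-2.75, 2.75], [-0.79, 2.1], [0.01, 2.65], [-1.57, 4.71], [0.07, 3.14], [-2.87, 2.87]. Speed limits (rad/s): [2.22, 2.22, 2.79, 3.14, 3.14, 3.14].

## Interface

Orientations are given as a 3x3 rotation matrix whose columns are the frame's x, y, z axes.
In Python, from cell import * gives the robot as it stands.
- The arm moves only by the shell command python3 -m inch 'ROWS' [FORCE]. ROWS is JSON, a list of rows, each an object of numbers: "tx", "ty", "tz": the shift along the world's x, y, z scaled (see below); "wx", "wy", "wz": the turn, a rotation vector about the world's x, y, z scaled (see below); "gripper": the opening, from -1 (shut) to 1 (fully open), so that 0 is half open. In form: [{"tx": .., "ty": .., "tz": .., "wx": .., "wy": .., "wz": .., "gripper": ..}, ...]. A call has 1 to 10 rows; each row is the pose to reach, as a shift and turn from the pose commanded when the call began, turning the shorter way round; what a row does not reach only later rows make up. The controller multiplies each number of a shift by 20 cm and each number of a turn by 360 degrees. A row lasts 1/8 s, in which the tool goes at most 62.5 mm and 10.7 degrees, less where a joint would pass 70% of its speed; a pose out of reach is approached as far as the arm can. A call with a number of a shift or a turn outside -1 to 1 is refused whole. A call with a gripper value outside its range is refused whole. The fingers move at their own pace and stop on an object; FORCE is the grip in N (left out, the last holds). Time passes only in rows, so rows that repeat a pose let the fingers close. It gives the time, the measured TCP pose, the force, the opening and the grip force at its end, in the units of the state.
- get_obs(): the state, without advancing time (a new reading comes with each control period).
- read_camera(name): name is "scene" or "top"; returns a dict with "color" (400x640x3 uint8, red, green, blue), "z_map" (400x640 float32, mm along the optical axis (not along the pixel's ray), 0 where there is no reading), "mtx" (3x3 intrinsics, pixels), "R" (3x3) and "t" (3): a world point X has camera coordinates R X + t. Camera axes: x right, y down, z forward; pixel columns grow to the right and rows downward; lengths in mm; the calibration is good to about 2 mm. A picture is of the moment at which its call begins.
- job_done(): hands the job in; it is judged then, once.
The state is a dict: "time": time; "qpos": joint angles; "joint_vel": joint speeds; "joint_torque": joint torques, N m; "tcp_pos": TCP position; "ee_rot": TCP orientation; "contact_force": force on the tool from outside, world axes, zero at the start; "ft_torque": the same for the moment, N m; "gripper_width": finger opening in mm; "grasp_force": force on a finger pad.
Only numpy, scipy, OpenCV 4.12 (cv2) and the standard library are available. Lean on these libraries where they do the work, as an engineer would, in place of code of your own. Each camera call takes 0.05 s, during which the arm holds its last target. There are 200 camera calls.

## Working session

There is one attempt and no reset: what is moved stays moved. The work goes in short steps, Python scripts to look and compute and a shell command to move; the robot and the scene stay as the last step left them, time stands still between calls to the robot, and variables do not carry over. Pictures are saved under pics/ and viewed, at most 10 in all, crops included, and the job is handed in when it is done.

```bash
mkdir -p pics; ls; cat > h.py <<'E'
from cell import *
import numpy as np, cv2
def cam(n):
    c=read_camera(n); return c
def save(c,f,crop=None,s=1):
    im=c["color"][:,:,::-1]
    if crop: u0,v0,u1,v1=crop; im=im[v0:v1,u0:u1]
    cv2.imwrite(f,cv2.resize(im,None,fx=s,fy=s))
def ray(c,u,v,z):
    d=c["R"].T@np.linalg.inv(c["mtx"])@[u,v,1]; o=-c["R"].T@c["t"]
    return o+d*(z-o[2])/d[2]
def pts(c):
    v,u=np.mgrid[:400,:640]; z=c["z_map"]
    p=np.stack([u*z,v*z,z],-1)@np.linalg.inv(c["mtx"]).T
    return (p-c["t"])@c["R"]
E
python3 - <<'E'
from h import *
a=cam("scene");b=cam("top")
save(a,"pics/s0.png");save(b,"pics/t0.png")
np.savez("c0.npz",**{"s"+k:v for k,v in a.items()},**{"t"+k:v for k,v in b.items()})
for c in(a,b): print(-c["R"].T@c["t"],c["R"][2],c["mtx"][0,0])
print(get_obs())
E
```

```text
pics
[-476.11742122 -661.08477587  870.72420447] [ 0.70250879  0.52849105 -0.47663257] 390.29870792551503
[ 304.21649058   83.94529187 1908.1224596 ] [ 0.12759955  0.01434313 -0.99172205] 421.14968996777156
{'time': 0.1, 'qpos': array([-1.19161590e+00,  3.51169211e-01,  1.65232435e+00, -2.46407496e-06,
        1.13915511e+00, -8.45973411e-02]), 'joint_vel': array([-0.00011491, -0.00187724, -0.00264341, -0.00091692, -0.00053192,
        0.00152929]), 'joint_torque': array([ 1.81828756e-03, -4.98032641e+01, -2.85704577e+01,  7.00896978e-02,
        2.38338491e-02, -3.85167584e-05]), 'tcp_pos': array([ 245.94052445, -491.60349615,  218.17606502]), 'ee_rot': array([[ 8.94368528e-01,  4.47330729e-01, -3.92971613e-04],
       [ 4.47330894e-01, -8.94367995e-01,  9.80173041e-04],
       [ 8.70002872e-05, -1.05242426e-03, -9.99999442e-01]]), 'contact_force': array([-0.59003137,  0.51337285, -0.04619168]), 'ft_torque': array([-0.00157253, -0.02231597,  0.02463674]), 'grasp_force': 0.0, 'gripper_width': 92.8217113287506}
```

View pics/s0.png

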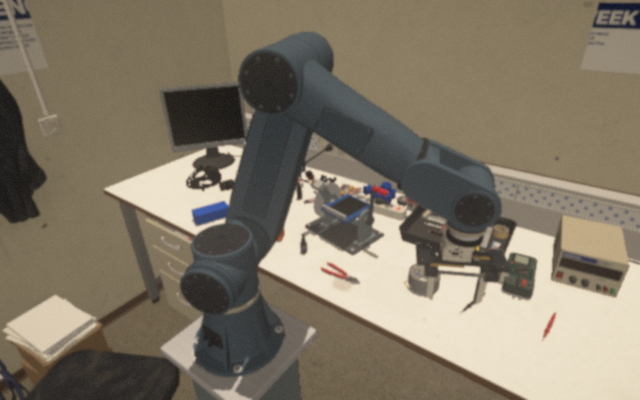

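View pics/t0.png

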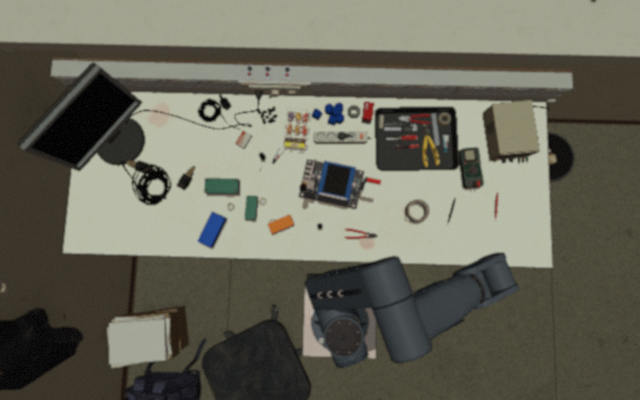

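The top view shows these candidates: large green box (222,186), small green box (251,208), blue (211,229) and orange (281,225). I choose the smaller green one at (251,208). The jig is at (335,185), with its red lever at (373,181). The bottle is at (320,226), the tape at (416,210) and the cutters at (360,235). Next I check the choice in a crop and measure.

```bash
python3 - <<'E'
from h import *
d=np.load("c0.npz"); T={k[1:]:d[k] for k in d if k[0]=="t"}; S={k[1:]:d[k] for k in d if k[0]=="s"}
save(T,"pics/t1.png",(195,145,395,250),4)
P=pts(T); hsv=cv2.cvtColor(T["color"],cv2.COLOR_RGB2HSV)
def rep(name,lo,hi,z,mina=12,roi=(190,140,440,250)):
    m=cv2.inRange(hsv,lo,hi); w=np.zeros_like(m); u0,v0,u1,v1=roi; w[v0:v1,u0:u1]=m[v0:v1,u0:u1]
    for c in cv2.findContours(w,0,2)[0]:
        if cv2.contourArea(c)<mina: continue
        q=c[:,0].astype(float); W=np.array([ray(T,u,v,z) for u,v in q])[:,:2].astype(np.float32)
        r=cv2.minAreaRect(W); mm=np.zeros_like(m); cv2.drawContours(mm,[c],-1,1,-1)
        print(name,np.round(q.mean(0)),"c",np.round(r[0],1),"size",np.round(r[1],1),"ang",round(r[2],1),"z",np.round(np.median(P[mm>0][:,2]),1),cv2.boxPoints(r).round().tolist())
rep("green",(60,60,40),(95,255,255),36)
rep("blue",(100,100,60),(125,255,255),124)
rep("red",(0,120,80),(8,255,255),239)
rep("red2",(172,120,80),(180,255,255),239)
E
```

```text
green [251. 206.] c [493.3 410.1] size [43.1 97. ] ang 87.6 z 36.0 [[444.0, 391.0], [541.0, 387.0], [543.0, 430.0], [446.0, 434.0]]
green [225. 183.] c [589.3 547.8] size [ 59.4 141.6] ang 1.6 z 49.7 [[558.0, 618.0], [562.0, 476.0], [621.0, 478.0], [617.0, 619.0]]
blue [211. 230.] c [386.9 557.1] size [ 63.8 134.9] ang 66.4 z 47.6 [[312.0, 555.0], [436.0, 501.0], [461.0, 559.0], [338.0, 613.0]]
blue [336. 177.] c [612.8  33.4] size [141.3 137.1] ang 78.8 z 123.6 [[532.0, -23.0], [666.0, -49.0], [694.0, 89.0], [559.0, 116.0]]
red [372. 180.] c [ 595.8 -108.9] size [54.  13.6] ang 80.1 z 247.8 [[584.0, -134.0], [598.0, -137.0], [607.0, -83.0], [594.0, -81.0]]
red [414. 146.] c [ 742.  -272.4] size [13.6 37.5] ang 11.2 z 13.7 [[732.0, -255.0], [739.0, -292.0], [752.0, -289.0], [745.0, -253.0]]
```

View pics/t1.png

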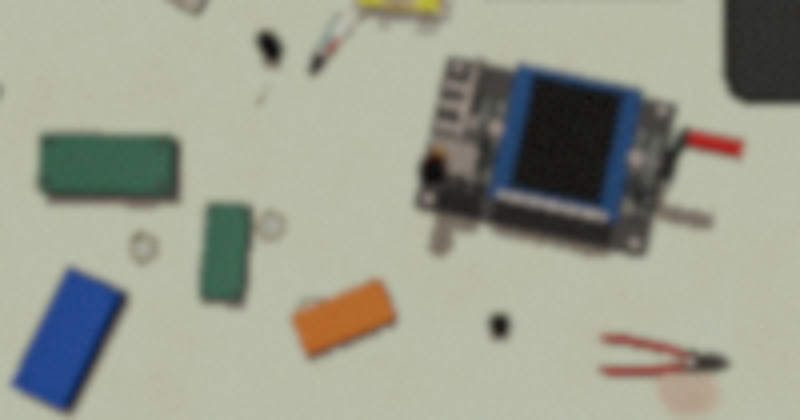

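The crop confirms it: a small green box, 97x43 mm seen against 110x50, z 36, centred near (251,207). The larger green one reads 142x59, z 50. Next I refine the jig pose using a second view and the knob.

```bash
python3 - <<'E'
from h import *
d=np.load("c0.npz"); T={k[1:]:d[k] for k in d if k[0]=="t"}; S={k[1:]:d[k] for k in d if k[0]=="s"}
save(S,"pics/s1.png",(290,150,410,260),6)
P=pts(T)
print("knob",ray(T,195+433/4-.4,145+163/4-.4,250)[:2], "z",P[183:190,300:307,2].round())
hT=cv2.cvtColor(T["color"],cv2.COLOR_RGB2HSV);hS=cv2.cvtColor(S["color"],cv2.COLOR_RGB2HSV)
def cen(h,roi):
    m=(cv2.inRange(h,(0,110,60),(9,255,255))|cv2.inRange(h,(170,110,60),(180,255,255)));w=0*m;u0,v0,u1,v1=roi;w[v0:v1,u0:u1]=m[v0:v1,u0:u1]
    v,u=np.nonzero(w);print(len(u),u.min(),u.max(),v.min(),v.max());return np.array([u.mean(),v.mean()])
a=cen(hT,(362,170,392,192));b=cen(hS,(365,180,400,205))
pr=lambda c:c["mtx"]@np.c_[c["R"],c["t"]]
X=cv2.triangulatePoints(pr(T),pr(S),a,b);print(a,b,(X[:3]/X[3]).ravel())
# table mat/blue plane by depth
p=P[155:215,300:375].reshape(-1,3);t=p[(abs(p[:,2]-124)<14)]
r=cv2.minAreaRect(t[:,:2].astype(np.float32));print(len(t),r,t.mean(0))
A=np.c_[t[:,:2]-t[:,:2].mean(0),np.ones(len(t))];print(np.linalg.lstsq(A,t[:,2],rcond=None)[0])
b=p[(abs(p[:,2]-12)<6)];print("base",cv2.minAreaRect(b[:,:2].astype(np.float32)))
E
```

```text
knob [566.25951797 169.73438573] z [[ -0. 240. 246. 242. 245. 218. 210.]
 [239. 259. 256. 251. 247. 233. 202.]
 [257. 257. 262. 255. 256. 250. 198.]
 [252. 256. 260. 257. 259. 249. 193.]
 [247. 252. 251. 259. 251. 250. 199.]
 [258. 256. 259. 256. 255. 247.  -1.]
 [250. 242. 253. 244. 247.  17.  16.]]
51 366 379 178 183
92 372 387 186 195
[372.82352941 180.37254902] [380.15217391 190.33695652] [ 595.9512489  -109.59113029  238.2445538 ]
1236 ((613.7147827148438, 38.42521667480469), (243.34637451171875, 152.2313232421875), 79.23505401611328) [613.9575959   36.03754617 124.45588082]
[ 5.92253988e-03 -6.85700179e-03  1.24455881e+02]
base ((613.9695434570312, 25.898284912109375), (272.8671875, 340.44873046875), 1.6868984699249268)
```

View pics/s1.png

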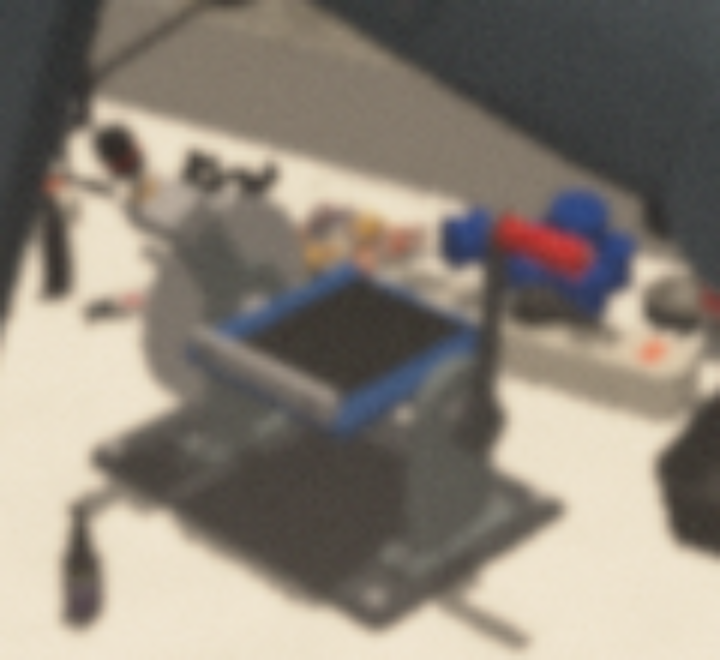

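The crop shows the lever's red bar at scene pixel (380,190) with the table level, and the knob with its red band near (309.7,175). I triangulate the knob.

```bash
python3 - <<'E'
from h import *
d=np.load("c0.npz"); T={k[1:]:d[k] for k in d if k[0]=="t"}; S={k[1:]:d[k] for k in d if k[0]=="s"}
g=T["color"].max(2)[178:196,296:312];print(g)
PS=pts(S);PT=pts(T)
def cl(P,c,r):
    p=P.reshape(-1,3);return p[np.linalg.norm(p-c,axis=1)<r]
for n,P in(("T",PT),("S",PS)):
    q=cl(P,[560,168,240],40);q=q[q[:,2]>215];print(n,len(q),q.mean(0).round(1),np.percentile(q,5,axis=0).round(),np.percentile(q,95,axis=0).round())
pr=lambda c:c["mtx"]@np.c_[c["R"],c["t"]]
X=cv2.triangulatePoints(pr(T),pr(S),np.array([302.9,185.4]),np.array([309.7-.4,174.6]));print((X[:3]/X[3]).ravel())
E
```

```text
[[187 188 187 185 188 175 148 118 108 103 102 108 110 119 111  91]
 [186 188 187 189 185 171 149 127 120 117 111 109 111 112 106  93]
 [187 187 189 189 181 160 138 133 131 128 130 130 125 119 115 107]
 [190 189 189 188 178 149 127 124 138 138 136 137 136 131 129 126]
 [187 188 188 187 173 141 113 116 128 134 136 137 137 137 133 137]
 [189 189 185 180 160 123  91  89 101 114 122 133 135 136 137 136]
 [188 189 185 168 135  95  64  57  68  85 106 128 136 135 136 135]
 [188 185 182 153 112  66  36  32  38  63  93 120 134 137 137 136]
 [188 188 175 139  89  41  19  19  29  50  85 116 133 137 137 134]
 [190 185 171 132  76  31  19  16  22  40  76 110 125 126 128 129]
 [187 187 171 135  76  27  16  15  11  36  60  89 102 107 108 114]
 [188 188 176 141  82  37  16  15  22  32  52  65  76  73  78  93]
 [189 187 178 145  87  48  33  33  33  41  48  56  60  53  54  70]
 [188 188 177 144  95  64  53  51  55  52  49  54  56  51  48  51]
 [187 184 169 135  95  80  75  69  55  50  44  45  47  41  46  54]
 [188 183 158 122 101 111 108  88  55  43  40  37  39  42  38  47]
 [190 180 151 111 106 124 128 100  60  38  35  37  38  40  39  42]
 [189 177 147 106  96 113 116  89  58  36  34  37  37  34  39  36]]
T 50 [562.2 172.6 249.9] [548. 161. 236.] [577. 184. 260.]
S 70 [551.8 164.6 241. ] [541. 155. 221.] [565. 178. 254.]
[566.12188975 172.41512425 237.44784225]
```

```bash
cat >> h.py <<'E'
from scipy.spatial.transform import Rotation as Ro
YAW=np.radians(-11); O=np.array([612,37.5,0.])
J=Ro.from_euler("z",YAW).as_matrix()
def W(x,y,z): return O+J@np.array([x,y,z])
def ori(tilt,spin):  # tool down, y along jig y at spin 0; spin about tool-down axis; tilt deg about jig -y
    D=np.column_stack([[-1,0,0],[0,1,0],[0,0,-1.]])
    return J@Ro.from_euler("y",-tilt,degrees=True).as_matrix()@Ro.from_euler("z",spin,degrees=True).as_matrix()@D
def to(p,R):
    o=get_obs(); w=Ro.from_matrix(R@o["ee_rot"].T).as_rotvec()
    s=(p-o["tcp_pos"]); print("t",(s/200).round(3),"w",(w/2/np.pi).round(4),"| mm",s.round(1),"deg",np.degrees(np.linalg.norm(w)).round(1),"rows",np.ceil(max(np.linalg.norm(s)/62.5,np.degrees(np.linalg.norm(w))/10.7)))
def kn(r): return W(-r*.5,125,110+r*.866)   # point on pin axis at radius r
def lev(q,d=0):
    r=130+d; return W(r*np.sin(.1-q),-149,110+r*np.cos(.1-q))
def st():
    o=get_obs(); print(o["time"],o["tcp_pos"].round(1),o["contact_force"].round(1),o["gripper_width"].round(1),o["grasp_force"].round(1),"q",o["qpos"].round(2)); return o
E
python3 - <<'E'
from h import *
to(kn(250),ori(30,0)); print(kn(150),lev(0))
E
```

```text
t [1.336 3.378 0.542] w [-0.1077 -0.0149  0.3843] | mm [267.2 675.7 108.3] deg 143.8 rows 14.0
[562.22908566 174.51407258 239.9       ] [ 596.30935512 -111.23883515  239.35054149]
```

```bash
R='{"tx":0.334,"ty":0.845,"tz":0.135,"wx":-0.027,"wy":-0.0037,"wz":0.096,"gripper":1}'
python3 -m inch '[{"tx":0.334,"ty":0.845,"tz":0.135,"wx":-0.027,"wy":-0.0037,"wz":0.096,"gripper":1},{"tx":0.334,"ty":0.845,"tz":0.135,"wx":-0.027,"wy":-0.0037,"wz":0.096,"gripper":1},{"tx":0.334,"ty":0.845,"tz":0.135,"wx":-0.027,"wy":-0.0037,"wz":0.096,"gripper":1},{"tx":0.334,"ty":0.845,"tz":0.135,"wx":-0.027,"wy":-0.0037,"wz":0.096,"gripper":1}]'
python3 -m inch '[{"tx":0.334,"ty":0.845,"tz":0.135,"wx":-0.027,"wy":-0.0037,"wz":0.096,"gripper":1},{"tx":0.334,"ty":0.845,"tz":0.135,"wx":-0.027,"wy":-0.0037,"wz":0.096,"gripper":1},{"tx":0.334,"ty":0.845,"tz":0.135,"wx":-0.027,"wy":-0.0037,"wz":0.096,"gripper":1},{"tx":0.334,"ty":0.845,"tz":0.135,"wx":-0.027,"wy":-0.0037,"wz":0.096,"gripper":1}]'
python3 -c "
from h import *
st();to(kn(250),ori(30,0))"
```

```text
time: 0.6
tcp_pos: [313.7, -319.9, 246.1]
ee_rot: [[0.478, 0.875, 0.073], [0.872, -0.464, -0.153], [-0.1, 0.137, -0.986]]
contact_force: [-0.9, -0.9, -0.3]
gripper_width: 92.9
grasp_force: 0.0
time: 1.1
tcp_pos: [380.7, -150.3, 273.1]
ee_rot: [[-0.092, 0.972, 0.218], [0.962, 0.143, -0.231], [-0.256, 0.188, -0.948]]
contact_force: [-0.0, -0.1, -0.2]
gripper_width: 92.7
grasp_force: 0.0Traceback (most recent call last):
  File "<string>", line 3, in <module>
    st();to(kn(250),ori(30,0))
    ~~^^
  File "h.py", line 30, in st
    o=get_obs(); print(o["time"],o["tcp_pos"].round(1),o["contact_force"].round(1),o["gripper_width"].round(1),o["grasp_force"].round(1),"q",o["qpos"].round(2)); return o
                                                                                   ^^^^^^^^^^^^^^^^^^^^^^^^
AttributeError: 'float' object has no attribute 'round'
```

```bash
sed -i 's/o\["gripper_width"\].round(1),o\["grasp_force"\].round(1)/round(float(o["gripper_width"]),1),round(float(o["grasp_force"]),1)/' h.py
python3 -m inch '[{"tx":0.334,"ty":0.845,"tz":0.135,"wx":-0.027,"wy":-0.0037,"wz":0.096,"gripper":1},{"tx":0.334,"ty":0.845,"tz":0.135,"wx":-0.027,"wy":-0.0037,"wz":0.096,"gripper":1},{"tx":0.334,"ty":0.845,"tz":0.135,"wx":-0.027,"wy":-0.0037,"wz":0.096,"gripper":1},{"tx":0.334,"ty":0.845,"tz":0.135,"wx":-0.027,"wy":-0.0037,"wz":0.096,"gripper":1}]'
python3 -m inch '[{"tx":0.334,"ty":0.845,"tz":0.135,"wx":-0.027,"wy":-0.0037,"wz":0.096,"gripper":0.4},{"tx":0.334,"ty":0.845,"tz":0.135,"wx":-0.027,"wy":-0.0037,"wz":0.096,"gripper":0.4},{"tx":0.334,"ty":0.845,"tz":0.135,"wx":-0.027,"wy":-0.0037,"wz":0.096,"gripper":0.4},{"tx":0.334,"ty":0.845,"tz":0.135,"wx":-0.027,"wy":-0.0037,"wz":0.096,"gripper":0.4}]'
python3 -c "
from h import *
st();to(kn(250),ori(30,0));to(kn(131),ori(30,0))"
```

```text
time: 1.6
tcp_pos: [447.1, 18.6, 299.9]
ee_rot: [[-0.598, 0.707, 0.377], [0.689, 0.694, -0.208], [-0.409, 0.136, -0.902]]
contact_force: [-0.8, -1.0, -0.7]
gripper_width: 92.5
grasp_force: 0.0
time: 2.1
tcp_pos: [513.8, 187.0, 326.5]
ee_rot: [[-0.85, 0.185, 0.493], [0.16, 0.983, -0.093], [-0.501, -0.001, -0.865]]
contact_force: [-0.4, -0.4, -0.2]
gripper_width: 65.1
grasp_force: 0.0
2.1 [513.8 187.  326.5] [-0.4 -0.4 -0.2] 65.1 0.0 q [ 0.41  0.06  1.84 -0.39  0.84 -0.78]
t [-0.004 -0.015  0.   ] w [ 0.0001  0.0002 -0.0009] | mm [-0.7 -3.   0. ] deg 0.4 rows 1.0
t [ 0.289 -0.072 -0.515] w [ 0.0001  0.0002 -0.0009] | mm [  57.7  -14.3 -103. ] deg 0.4 rows 2.0
```

```bash

python3 -m inch '[{"tx":0.1,"ty":-0.03,"tz":-0.18,"gripper":0.4},{"tx":0.2,"ty":-0.055,"tz":-0.36,"gripper":0.4},{"tx":0.289,"ty":-0.072,"tz":-0.515,"gripper":0.4},{"tx":0.289,"ty":-0.072,"tz":-0.515,"gripper":0.4}]' | grep -v rot
python3 -c "
from h import *
st()
a=cam('scene');b=cam('top')
A=cv2.resize(a['color'][130:230,260:400],None,fx=4,fy=4);B=cv2.resize(b['color'][140:240,270:410],None,fx=4,fy=4)
B=cv2.resize(B,(560,400))
cv2.imwrite('pics/k1.png',cv2.resize(np.hstack([A,B])[:,:,::-1],(800,286)))"
```

```text
2.1 [513.8 187.  326.5] [-0.4 -0.4 -0.2] 65.1 0.0 q [ 0.41  0.06  1.84 -0.39  0.84 -0.78]schema error: expected keys tx, ty, tz, wx, wy, wz, gripper
```

View pics/k1.png

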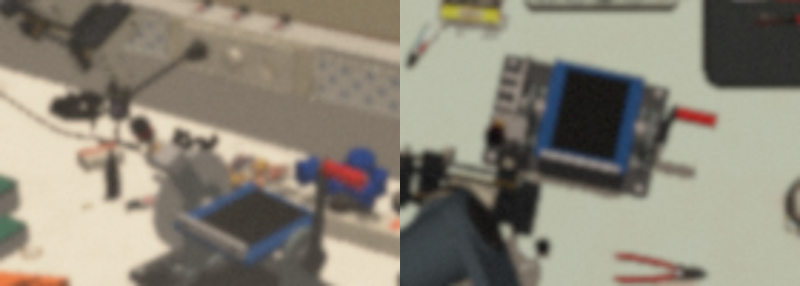

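The move was refused because every row needs all seven keys. The picture shows the arm still at standoff with the knob clear at (497,135) of the composite. I repeat the descent.

```bash

python3 -m inch '[{"tx":0.1,"ty":-0.03,"tz":-0.18,"wx":0,"wy":0,"wz":0,"gripper":0.4},{"tx":0.2,"ty":-0.055,"tz":-0.36,"wx":0,"wy":0,"wz":0,"gripper":0.4},{"tx":0.289,"ty":-0.072,"tz":-0.515,"wx":0,"wy":0,"wz":0,"gripper":0.4},{"tx":0.289,"ty":-0.072,"tz":-0.515,"wx":0,"wy":0,"wz":0,"gripper":0.4}]' | grep -v rot
python3 -c "
from h import *
st()
a=cam('scene')
save(a,'pics/k2.png',(270,140,370,215),8)"
```

```text
time: 2.7
tcp_pos: [570.5, 168.5, 221.4]
contact_force: [-0.3, 0.1, 1.1]
gripper_width: 64.8
grasp_force: 0.0
2.7 [570.5 168.5 221.4] [-0.3  0.1  1.1] 64.8 0.0 q [ 0.33  0.26  1.87 -0.46  0.6  -0.72]
```

View pics/k2.png

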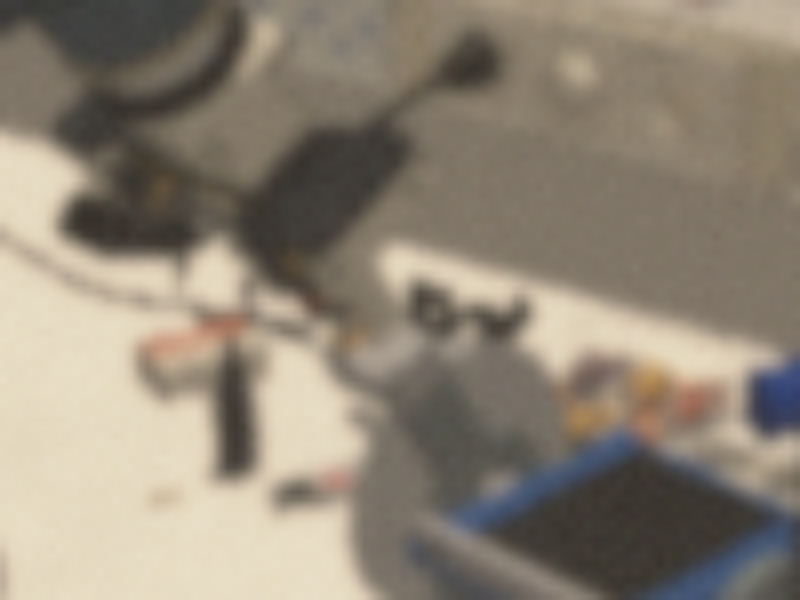

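The near finger lies across the knob, in line with the pin (scene about (307,168)). I close on it.

```bash

python3 -m inch '[{"tx":0,"ty":0,"tz":0,"wx":0,"wy":0,"wz":0,"gripper":-1},{"tx":0,"ty":0,"tz":0,"wx":0,"wy":0,"wz":0,"gripper":-1},{"tx":0,"ty":0,"tz":0,"wx":0,"wy":0,"wz":0,"gripper":-1},{"tx":0,"ty":0,"tz":0,"wx":0,"wy":0,"wz":0,"gripper":-1},{"tx":0,"ty":0,"tz":0,"wx":0,"wy":0,"wz":0,"gripper":-1},{"tx":0,"ty":0,"tz":0,"wx":0,"wy":0,"wz":0,"gripper":-1}]' 10
```

```text
time: 3.5
tcp_pos: [570.7, 168.3, 223.9]
ee_rot: [[-0.85, 0.193, 0.491], [0.166, 0.981, -0.099], [-0.501, -0.002, -0.866]]
contact_force: [-4.5, -10.9, 6.8]
gripper_width: 27.7
grasp_force: 10.0
```

```bash

python3 -m inch '[{"tx":-0.002,"ty":-0.02,"tz":0,"wx":0,"wy":0,"wz":0,"gripper":-1},{"tx":-0.002,"ty":-0.02,"tz":0,"wx":0,"wy":0,"wz":0,"gripper":-1},{"tx":-0.002,"ty":-0.02,"tz":0,"wx":0,"wy":0,"wz":0,"gripper":-1}]' 35
```

```text
time: 3.88
tcp_pos: [570.8, 167.8, 224.1]
ee_rot: [[-0.849, 0.19, 0.494], [0.166, 0.982, -0.092], [-0.502, 0.004, -0.865]]
contact_force: [-3.4, 14.6, 1.2]
gripper_width: 27.6
grasp_force: 35.0
```

```bash
sed -i 's/O=np.array(\[612,37.5,0.\])/O=np.array([611.5,34,0.])/' h.py
python3 -m inch '[{"tx":-0.017,"ty":0.014,"tz":0.03,"wx":0,"wy":0,"wz":0,"gripper":-1},{"tx":-0.035,"ty":0.017,"tz":0.06,"wx":0,"wy":0,"wz":0,"gripper":-1},{"tx":-0.052,"ty":0.021,"tz":0.09,"wx":0,"wy":0,"wz":0,"gripper":-1},{"tx":-0.067,"ty":0.024,"tz":0.117,"wx":0,"wy":0,"wz":0,"gripper":-1},{"tx":-0.067,"ty":0.024,"tz":0.117,"wx":0,"wy":0,"wz":0,"gripper":-1},{"tx":-0.067,"ty":0.024,"tz":0.117,"wx":0,"wy":0,"wz":0,"gripper":-1}]' 35
```

```text
time: 4.62
tcp_pos: [557.4, 170.6, 247.3]
ee_rot: [[-0.849, 0.192, 0.493], [0.166, 0.981, -0.096], [-0.502, 0.001, -0.865]]
contact_force: [-0.2, 0.3, 3.0]
gripper_width: 27.1
grasp_force: 35.0
```

```bash

python3 -m inch '[{"tx":0,"ty":0,"tz":0,"wx":0,"wy":0,"wz":0,"gripper":0.4},{"tx":0,"ty":0,"tz":0,"wx":0,"wy":0,"wz":0,"gripper":0.4},{"tx":0,"ty":0,"tz":0,"wx":0,"wy":0,"wz":0,"gripper":0.4},{"tx":-0.1,"ty":0.019,"tz":0.173,"wx":0,"wy":0,"wz":0,"gripper":0.4},{"tx":-0.196,"ty":0.038,"tz":0.346,"wx":0,"wy":0,"wz":0,"gripper":0.4},{"tx":-0.196,"ty":0.038,"tz":0.346,"wx":0,"wy":0,"wz":0,"gripper":0.4}]' 35
python3 -c "
from h import *
st();to(lev(0,80),ori(0,-90));to(lev(0,-19),ori(0,-90));to(lev(0,80),ori(0,90))
a=cam('scene');b=cam('top')
for n,P in(('T',pts(b)),('S',pts(a))):
    p=P.reshape(-1,3);q=p[np.linalg.norm(p-kn(175),axis=1)<40];q=q[q[:,2]>225];print(n,len(q),q.mean(0).round(1),np.percentile(q,5,axis=0).round(),np.percentile(q,95,axis=0).round())
save(a,'pics/k3.png',(270,140,370,215),8)"
```

```text
time: 5.38
tcp_pos: [518.2, 178.7, 318.9]
ee_rot: [[-0.847, 0.191, 0.496], [0.166, 0.982, -0.094], [-0.504, 0.003, -0.863]]
contact_force: [0.4, 0.4, -0.6]
gripper_width: 64.7
grasp_force: 0.0
5.375 [518.2 178.7 318.9] [ 0.4  0.4 -0.6] 64.7 0.0 q [ 0.39  0.06  1.85 -0.39  0.81 -0.78]
t [ 0.427 -1.475  0.   ] w [ 0.077   0.0526 -0.2435] | mm [ 8.55e+01 -2.95e+02  1.00e-01] deg 93.9 rows 9.0
t [ 0.379 -1.465 -0.492] w [ 0.077   0.0526 -0.2435] | mm [  75.8 -293.1  -98.4] deg 93.9 rows 9.0
t [ 0.427 -1.475  0.   ] w [-0.0526  0.0771  0.2438] | mm [ 8.55e+01 -2.95e+02  1.00e-01] deg 94.0 rows 9.0
T 53 [549.5 174.9 272.5] [536. 164. 260.] [565. 187. 281.]
S 81 [541.2 166.7 260.9] [530. 158. 231.] [560. 178. 279.]
```

View pics/k3.png

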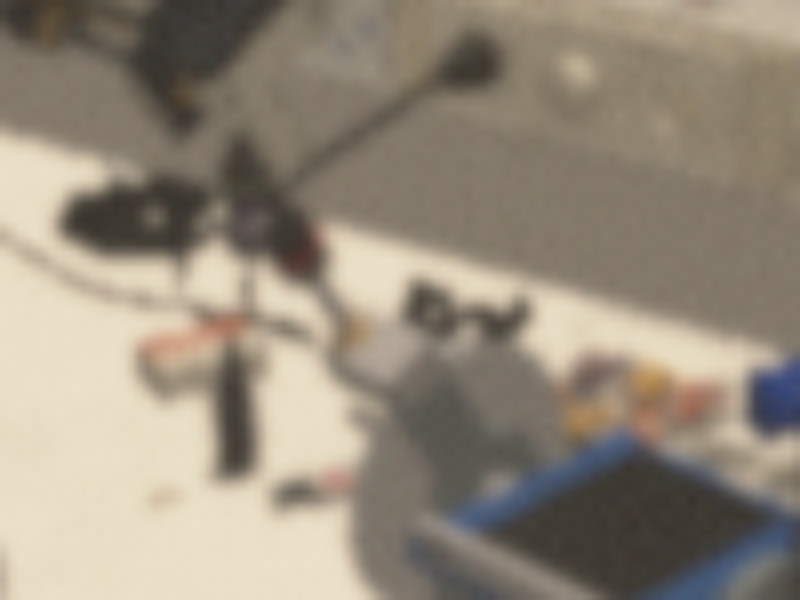

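The knob at crop (290,235) has risen about 26 mm, so the pin is drawn. Now the lever.

```bash

python3 -m inch '[{"tx":0.214,"ty":-0.737,"tz":0,"wx":0.0385,"wy":0.0263,"wz":-0.122,"gripper":0.2},{"tx":0.214,"ty":-0.737,"tz":0,"wx":0.0385,"wy":0.0263,"wz":-0.122,"gripper":0.2},{"tx":0.214,"ty":-0.737,"tz":0,"wx":0.0385,"wy":0.0263,"wz":-0.122,"gripper":0.2},{"tx":0.214,"ty":-0.737,"tz":0,"wx":0.0385,"wy":0.0263,"wz":-0.122,"gripper":0.2},{"tx":0.214,"ty":-0.737,"tz":0,"wx":0.0385,"wy":0.0263,"wz":-0.122,"gripper":0.2}]' 35 >/dev/null
python3 -m inch '[{"tx":0.214,"ty":-0.737,"tz":0,"wx":0.0385,"wy":0.0263,"wz":-0.122,"gripper":0.2},{"tx":0.214,"ty":-0.737,"tz":0,"wx":0.0385,"wy":0.0263,"wz":-0.122,"gripper":0.2},{"tx":0.214,"ty":-0.737,"tz":0,"wx":0.0385,"wy":0.0263,"wz":-0.122,"gripper":0.2},{"tx":0.214,"ty":-0.737,"tz":0,"wx":0.0385,"wy":0.0263,"wz":-0.122,"gripper":0.2},{"tx":0.214,"ty":-0.737,"tz":0,"wx":0.0385,"wy":0.0263,"wz":-0.122,"gripper":0.2},{"tx":0.214,"ty":-0.737,"tz":0,"wx":0.0385,"wy":0.0263,"wz":-0.122,"gripper":0.2}]' 20
python3 -c "
from h import *
st();to(lev(0,-19),ori(0,-90));to(lev(0,-12),ori(0,-90))"
```

```text
time: 6.85
tcp_pos: [603.6, -117.4, 314.2]
ee_rot: [[0.194, 0.981, -0.006], [0.981, -0.194, 0.004], [0.003, -0.006, -1.0]]
contact_force: [-0.2, -0.8, -0.8]
gripper_width: 55.4
grasp_force: 0.0
6.85 [ 603.6 -117.4  314.2] [-0.2 -0.8 -0.8] 55.4 0.0 q [-0.27  0.4   1.34  0.    1.4  -0.07]
t [-0.048  0.015 -0.469] w [-0.0007 -0.0009  0.0005] | mm [ -9.7   3.1 -93.8] deg 0.4 rows 2.0
t [-0.045  0.015 -0.434] w [-0.0007 -0.0009  0.0005] | mm [ -9.    2.9 -86.8] deg 0.4 rows 2.0
```

```bash

python3 -m inch '[{"tx":-0.045,"ty":0.01,"tz":-0.15,"wx":0,"wy":0,"wz":0,"gripper":0.2},{"tx":-0.045,"ty":0.01,"tz":-0.3,"wx":0,"wy":0,"wz":0,"gripper":0.2},{"tx":-0.045,"ty":0.01,"tz":-0.46,"wx":0,"wy":0,"wz":0,"gripper":0.2},{"tx":-0.045,"ty":0.01,"tz":-0.46,"wx":0,"wy":0,"wz":0,"gripper":0.2},{"tx":-0.045,"ty":0.01,"tz":-0.46,"wx":0,"wy":0,"wz":0,"gripper":-1},{"tx":-0.045,"ty":0.01,"tz":-0.46,"wx":0,"wy":0,"wz":0,"gripper":-1},{"tx":-0.045,"ty":0.01,"tz":-0.46,"wx":0,"wy":0,"wz":0,"gripper":-1},{"tx":-0.045,"ty":0.01,"tz":-0.46,"wx":0,"wy":0,"wz":0,"gripper":-1},{"tx":-0.045,"ty":0.01,"tz":-0.46,"wx":0,"wy":0,"wz":0,"gripper":-1}]' 12
python3 -c "
from h import *
st()
for q in(0,.15,.3,.436): print(q,lev(q,-19)-lev(0,-19)); to(lev(q,-19),ori(np.degrees(q),-90))"
```

```text
time: 7.98
tcp_pos: [594.6, -114.7, 224.6]
ee_rot: [[0.193, 0.981, -0.003], [0.981, -0.193, 0.004], [0.003, -0.004, -1.0]]
contact_force: [-3.1, 0.7, 3.8]
gripper_width: 19.5
grasp_force: 12.0
7.975 [ 594.6 -114.7  224.6] [-3.1  0.7  3.8] 19.5 12.0 q [-0.27  0.45  1.49  0.    1.21 -0.08]
0 [0. 0. 0.]
t [-0.003  0.001 -0.021] w [-0.0006 -0.0005  0.0004] | mm [-0.6  0.3 -4.2] deg 0.3 rows 1.0
0.15 [-16.32367185   3.17300038   0.41581656]
t [-0.085  0.017 -0.019] w [-0.0052 -0.0239  0.0003] | mm [-16.9   3.5  -3.7] deg 8.8 rows 1.0
0.3 [-32.52504365   6.32222804  -1.65807221]
t [-0.166  0.033 -0.029] w [-0.0098 -0.0473  0.0003] | mm [-33.1   6.6  -5.8] deg 17.4 rows 2.0
0.436 [-46.80368803   9.09771535  -5.65246376]
t [-0.237  0.047 -0.049] w [-0.014  -0.0686  0.0002] | mm [-47.4   9.4  -9.8] deg 25.2 rows 3.0
```

```bash

python3 -m inch '[{"tx":-0.041,"ty":0.008,"tz":0.002,"wx":-0.0023,"wy":-0.0115,"wz":0,"gripper":-1},{"tx":-0.082,"ty":0.016,"tz":0.002,"wx":-0.0045,"wy":-0.023,"wz":0,"gripper":-1},{"tx":-0.123,"ty":0.024,"tz":-0.001,"wx":-0.0067,"wy":-0.0342,"wz":0,"gripper":-1},{"tx":-0.163,"ty":0.032,"tz":-0.008,"wx":-0.009,"wy":-0.0455,"wz":0,"gripper":-1},{"tx":-0.203,"ty":0.039,"tz":-0.018,"wx":-0.011,"wy":-0.057,"wz":0,"gripper":-1},{"tx":-0.242,"ty":0.047,"tz":-0.031,"wx":-0.0135,"wy":-0.068,"wz":0,"gripper":-1},{"tx":-0.242,"ty":0.047,"tz":-0.031,"wx":-0.0135,"wy":-0.068,"wz":0,"gripper":-1},{"tx":-0.242,"ty":0.047,"tz":-0.031,"wx":-0.0135,"wy":-0.068,"wz":0,"gripper":-1}]' 12
python3 -c "
from h import *
o=st(); p=J.T@(o['tcp_pos']-19*o['ee_rot'][:,2]-O)
print(p,'q',.1-np.arctan2(p[0],p[2]-110))
P=pts(cam('top'));p=P[150:215,310:365].reshape(-1,3);c=W(0,0,120);j=(p-O)@J
t=j[(abs(j[:,0])<50)&(abs(j[:,1])<55)];A=np.c_[t[:,:2],np.ones(len(t))]
s=np.linalg.lstsq(A,t[:,2],rcond=None)[0];print(s,np.arctan(s[0]))"
```

```text
time: 8.98
tcp_pos: [546.3, -105.4, 219.0]
ee_rot: [[0.192, 0.891, 0.413], [0.981, -0.175, -0.079], [0.002, 0.42, -0.908]]
contact_force: [-6.3, 1.6, 8.1]
gripper_width: 19.7
grasp_force: 12.0
8.975 [ 546.3 -105.4  219. ] [-6.3  1.6  8.1] 19.7 12.0 q [-0.3   0.18  1.95  0.08  0.58 -0.16]
[ -45.36108404 -149.32148658  236.20810022] q 0.4450375995154163
[4.63454270e-01 9.62405158e-04 1.24891868e+02] 0.4339859980395407
```

```bash

python3 -m inch '[{"tx":0,"ty":0,"tz":0,"wx":0,"wy":0,"wz":0,"gripper":0.3},{"tx":0,"ty":0,"tz":0,"wx":0,"wy":0,"wz":0,"gripper":0.3},{"tx":0,"ty":0,"tz":0,"wx":0,"wy":0,"wz":0,"gripper":0.3},{"tx":-0.093,"ty":0.018,"tz":0.2,"wx":0,"wy":0,"wz":0,"gripper":0.3},{"tx":-0.186,"ty":0.036,"tz":0.41,"wx":0,"wy":0,"wz":0,"gripper":0.3},{"tx":-0.186,"ty":0.036,"tz":0.41,"wx":0,"wy":0,"wz":0,"gripper":0.3}]' 12
python3 -c "
from h import *
o=st(); R=ori(30,0); to(np.array([557.4,170.6,247.3])-95*R[:,2],R)
c=cam('top');P=pts(c);p=P[150:215,310:365].reshape(-1,3);j=(p-O)@J
t=j[(abs(j[:,0])<50)&(abs(j[:,1])<55)];A=np.c_[t[:,:2],np.ones(len(t))]
s=np.linalg.lstsq(A,t[:,2],rcond=None)[0];print(s,np.arctan(s[0]))
j=(P.reshape(-1,3)-O)@J; t=j[(abs(j[:,1]+152)<15)&(j[:,2]>200)&(j[:,2]<262)&(abs(j[:,0])<120)];print('lever',len(t),t.mean(0))"
```

```text
time: 9.78
tcp_pos: [509.6, -98.3, 303.2]
ee_rot: [[0.192, 0.889, 0.416], [0.981, -0.175, -0.08], [0.002, 0.424, -0.906]]
contact_force: [0.4, -0.5, -0.1]
gripper_width: 60.4
grasp_force: 0.0
9.775 [509.6 -98.3 303.2] [ 0.4 -0.5 -0.1] 60.4 0.0 q [-0.31  0.01  1.92  0.07  0.78 -0.15]
t [0.006 1.39  0.132] w [-0.1158  0.0114  0.2219] | mm [  1.2 277.9  26.4] deg 90.2 rows 9.0
[ 4.64463750e-01 -6.81123784e-03  1.24810014e+02] 0.4348166692892646
lever 0 [nan nan nan]<string>:7: RuntimeWarning: Mean of empty slice.
  ret = um.true_divide(
```

```bash

python3 -m inch '[{"tx":0.003,"ty":0.695,"tz":0.066,"wx":-0.0579,"wy":0.0057,"wz":0.111,"gripper":0.2},{"tx":0.003,"ty":0.695,"tz":0.066,"wx":-0.0579,"wy":0.0057,"wz":0.111,"gripper":0.2},{"tx":0.003,"ty":0.695,"tz":0.066,"wx":-0.0579,"wy":0.0057,"wz":0.111,"gripper":0.2},{"tx":0.003,"ty":0.695,"tz":0.066,"wx":-0.0579,"wy":0.0057,"wz":0.111,"gripper":0.2},{"tx":0.003,"ty":0.695,"tz":0.066,"wx":-0.0579,"wy":0.0057,"wz":0.111,"gripper":0.2}]' 12 >/dev/null
python3 -m inch '[{"tx":0.003,"ty":0.695,"tz":0.066,"wx":-0.0579,"wy":0.0057,"wz":0.111,"gripper":0.2},{"tx":0.003,"ty":0.695,"tz":0.066,"wx":-0.0579,"wy":0.0057,"wz":0.111,"gripper":0.2},{"tx":0.003,"ty":0.695,"tz":0.066,"wx":-0.0579,"wy":0.0057,"wz":0.111,"gripper":0.2},{"tx":0.003,"ty":0.695,"tz":0.066,"wx":-0.0579,"wy":0.0057,"wz":0.111,"gripper":0.2},{"tx":0.003,"ty":0.695,"tz":0.066,"wx":-0.0579,"wy":0.0057,"wz":0.111,"gripper":0.2},{"tx":0.003,"ty":0.695,"tz":0.066,"wx":-0.0579,"wy":0.0057,"wz":0.111,"gripper":0.2}]' 12 |grep -v rot
python3 -c "
from h import *
o=st(); R=ori(30,0); to(np.array([557.4,170.6,247.3]),R)"
```

```text
time: 11.2
tcp_pos: [510.4, 179.5, 326.0]
contact_force: [0.4, 0.4, 0.6]
gripper_width: 55.9
grasp_force: 0.0
11.2 [510.4 179.5 326. ] [0.4 0.4 0.6] 55.9 0.0 q [ 0.4   0.05  1.85 -0.39  0.84 -0.77]
t [ 0.235 -0.044 -0.394] w [ 0.0004 -0.0003  0.0011] | mm [ 47.   -8.9 -78.7] deg 0.5 rows 2.0
```

```bash

python3 -m inch '[{"tx":0.08,"ty":-0.015,"tz":-0.135,"wx":0,"wy":0,"wz":0,"gripper":0.2},{"tx":0.16,"ty":-0.03,"tz":-0.27,"wx":0,"wy":0,"wz":0,"gripper":0.2},{"tx":0.235,"ty":-0.044,"tz":-0.394,"wx":0,"wy":0,"wz":0,"gripper":0.2},{"tx":0.235,"ty":-0.044,"tz":-0.394,"wx":0,"wy":0,"wz":0,"gripper":0.2},{"tx":0.235,"ty":-0.044,"tz":-0.394,"wx":0,"wy":0,"wz":0,"gripper":-1},{"tx":0.235,"ty":-0.044,"tz":-0.394,"wx":0,"wy":0,"wz":0,"gripper":-1},{"tx":0.235,"ty":-0.044,"tz":-0.394,"wx":0,"wy":0,"wz":0,"gripper":-1},{"tx":0.235,"ty":-0.044,"tz":-0.394,"wx":0,"wy":0,"wz":0,"gripper":-1},{"tx":0.235,"ty":-0.044,"tz":-0.394,"wx":0,"wy":0,"wz":0,"gripper":-1}]' 50 |grep -v rot
python3 -m inch '[{"tx":0.017,"ty":-0.003,"tz":-0.029,"wx":0,"wy":0,"wz":0,"gripper":-1},{"tx":0.034,"ty":-0.0065,"tz":-0.058,"wx":0,"wy":0,"wz":0,"gripper":-1},{"tx":0.051,"ty":-0.01,"tz":-0.087,"wx":0,"wy":0,"wz":0,"gripper":-1},{"tx":0.067,"ty":-0.013,"tz":-0.117,"wx":0,"wy":0,"wz":0,"gripper":-1},{"tx":0.067,"ty":-0.013,"tz":-0.117,"wx":0,"wy":0,"wz":0,"gripper":-1},{"tx":0.067,"ty":-0.013,"tz":-0.117,"wx":0,"wy":0,"wz":0,"gripper":-1}]' 50 |grep -v rot
```

```text
time: 12.32
tcp_pos: [557.2, 170.7, 248.2]
contact_force: [-1.7, -4.8, 1.6]
gripper_width: 27.2
grasp_force: 50.0
time: 13.08
tcp_pos: [570.8, 168.1, 224.6]
contact_force: [-1.1, -4.9, 1.3]
gripper_width: 27.3
grasp_force: 50.0
```

```bash

python3 -m inch '[{"tx":0.005,"ty":0,"tz":-0.009,"wx":0,"wy":0,"wz":0,"gripper":-1},{"tx":0.010,"ty":0,"tz":-0.018,"wx":0,"wy":0,"wz":0,"gripper":-1},{"tx":0.010,"ty":0,"tz":-0.018,"wx":0,"wy":0,"wz":0,"gripper":-1}]' 50 |grep -v rot
```

```text
time: 13.45
tcp_pos: [572.1, 168.0, 224.0]
contact_force: [-32.9, -8.2, 37.5]
gripper_width: 27.1
grasp_force: 50.0
```

Hard stop at home (50 N along the pin axis, same TCP as at the first grip). I unload, release and back off, then measure.

```bash

python3 -m inch '[{"tx":-0.008,"ty":0.003,"tz":0.015,"wx":0,"wy":0,"wz":0,"gripper":-1},{"tx":-0.008,"ty":0.003,"tz":0.015,"wx":0,"wy":0,"wz":0,"gripper":0.4},{"tx":-0.008,"ty":0.003,"tz":0.015,"wx":0,"wy":0,"wz":0,"gripper":0.4},{"tx":-0.008,"ty":0.003,"tz":0.015,"wx":0,"wy":0,"wz":0,"gripper":0.4},{"tx":-0.09,"ty":0.018,"tz":0.16,"wx":0,"wy":0,"wz":0,"gripper":0.4},{"tx":-0.18,"ty":0.035,"tz":0.32,"wx":0,"wy":0,"wz":0,"gripper":0.4},{"tx":-0.27,"ty":0.053,"tz":0.47,"wx":0,"wy":0,"wz":0,"gripper":0.4},{"tx":-0.27,"ty":0.053,"tz":0.47,"wx":0,"wy":0,"wz":0,"gripper":0.4}]' 50 |grep -v rot
python3 - <<'E'
from h import *
a=cam('scene');b=cam('top')
for n,P in(('T',pts(b)),('S',pts(a))):
    p=P.reshape(-1,3);q=p[np.linalg.norm(p-kn(150),axis=1)<40];q=q[q[:,2]>215];print(n,len(q),q.mean(0).round(1),np.percentile(q,95,axis=0).round())
P=pts(b);j=(P[150:215,310:365].reshape(-1,3)-O)@J
t=j[(abs(j[:,0])<50)&(abs(j[:,1])<55)];s=np.linalg.lstsq(np.c_[t[:,:2],np.ones(len(t))],t[:,2],rcond=None)[0];print(s,np.arctan(s[0]))
h=cv2.cvtColor(b["color"],cv2.COLOR_RGB2HSV)
m=cv2.inRange(h,(100,100,60),(125,255,255));m[:,:310]=0;m[:,365:]=0;m[:150]=0;m[220:]=0
v,u=np.nonzero(m);jb=(P[v,u]-O)@J;print("blue y",np.percentile(jb[:,1],[1,50,99]),"x",np.percentile(jb[:,0],[1,99]))
# box refined by depth and by a looser lid mask
p=P.reshape(-1,3);k=p[(abs(p[:,2]-36)<8)&(abs(p[:,0]-493)<75)&(abs(p[:,1]-410)<45)]
print("box",len(k),cv2.minAreaRect(k[:,:2].astype(np.float32)),k.mean(0))
E=Ro.from_euler("z",-2.4,degrees=True).as_matrix()@np.diag([-1,1,-1.])
to(np.array([493,410,150.]),E);to(np.array([493,410,6.]),E)
E
```

```text
time: 14.45
tcp_pos: [518.8, 179.9, 316.8]
contact_force: [0.3, 0.4, 0.2]
gripper_width: 65.0
grasp_force: 0.0
T 51 [563.3 172.6 249. ] [585. 185. 259.]
S 71 [551.7 164.8 241.7] [565. 179. 256.]
[4.58765207e-01 1.45531624e-02 1.25101735e+02] 0.43011912043106887
blue y [-70.49622319   1.39504528  69.67263231] x [-64.11092104  59.80284397]
box 255 ((496.1425476074219, 413.2618408203125), (51.22210693359375, 109.67388916015625), 88.37081909179688) [495.72480588 412.85479616  35.84159097]
t [-0.128  1.154 -0.82 ] w [0.0106 0.0826 0.0235] | mm [ -25.7  230.9 -164. ] deg 31.1 rows 5.0
t [-0.128  1.154 -1.54 ] w [0.0106 0.0826 0.0235] | mm [ -25.7  230.9 -308. ] deg 31.1 rows 7.0
```

Pin home (knob back at its starting point), table 0.43 rad. Box at (495.5, 412.5), 110x51. Moving over it.

```bash

python3 -m inch '[{"tx":-0.06,"ty":0.58,"tz":-0.15,"wx":0.005,"wy":0.041,"wz":0.012,"gripper":0.4},{"tx":-0.06,"ty":0.58,"tz":-0.15,"wx":0.005,"wy":0.041,"wz":0.012,"gripper":0.4},{"tx":-0.117,"ty":1.0,"tz":-0.5,"wx":0.0106,"wy":0.0826,"wz":0.0235,"gripper":0.4},{"tx":-0.117,"ty":1.0,"tz":-0.7,"wx":0.0106,"wy":0.0826,"wz":0.0235,"gripper":0.4},{"tx":-0.117,"ty":1.0,"tz":-0.7,"wx":0.0106,"wy":0.0826,"wz":0.0235,"gripper":0.4},{"tx":-0.117,"ty":1.0,"tz":-0.7,"wx":0.0106,"wy":0.0826,"wz":0.0235,"gripper":0.4},{"tx":-0.117,"ty":1.0,"tz":-0.7,"wx":0.0106,"wy":0.0826,"wz":0.0235,"gripper":0.4}]' 50 |grep -v rot
python3 - <<'E'
from h import *
E=Ro.from_euler("z",-2,degrees=True).as_matrix()@np.diag([-1,1,-1.])
st();to(np.array([495.5,412.5,14.]),E)
E
```

```text
time: 15.42
tcp_pos: [496.0, 378.8, 176.8]
contact_force: [-0.0, -0.6, -0.0]
gripper_width: 65.3
grasp_force: 0.0
15.425 [496.  378.8 176.8] [-0.  -0.6 -0. ] 65.3 0.0 q [ 0.58  0.52  1.49 -0.    1.12 -0.95]
t [-0.002  0.169 -0.814] w [-0.0002  0.0006  0.0013] | mm [  -0.5   33.7 -162.8] deg 0.5 rows 3.0
```

```bash

python3 -m inch '[{"tx":-0.002,"ty":0.169,"tz":-0.2,"wx":0,"wy":0.0006,"wz":0.0013,"gripper":0.4},{"tx":-0.002,"ty":0.169,"tz":-0.42,"wx":0,"wy":0.0006,"wz":0.0013,"gripper":0.4},{"tx":-0.002,"ty":0.169,"tz":-0.65,"wx":0,"wy":0.0006,"wz":0.0013,"gripper":0.4},{"tx":-0.002,"ty":0.169,"tz":-0.814,"wx":0,"wy":0.0006,"wz":0.0013,"gripper":0.4},{"tx":-0.002,"ty":0.169,"tz":-0.814,"wx":0,"wy":0.0006,"wz":0.0013,"gripper":0.4},{"tx":-0.002,"ty":0.169,"tz":-0.814,"wx":0,"wy":0.0006,"wz":0.0013,"gripper":-1},{"tx":-0.002,"ty":0.169,"tz":-0.814,"wx":0,"wy":0.0006,"wz":0.0013,"gripper":-1},{"tx":-0.002,"ty":0.169,"tz":-0.814,"wx":0,"wy":0.0006,"wz":0.0013,"gripper":-1},{"tx":-0.002,"ty":0.169,"tz":-0.814,"wx":0,"wy":0.0006,"wz":0.0013,"gripper":-1}]' 30 |grep -v rot
python3 -m inch '[{"tx":0,"ty":0,"tz":0.05,"wx":0,"wy":0,"wz":0,"gripper":-1},{"tx":0,"ty":0,"tz":0.3,"wx":0,"wy":0,"wz":0,"gripper":-1},{"tx":0,"ty":0,"tz":0.6,"wx":0,"wy":0,"wz":0,"gripper":-1},{"tx":0,"ty":0,"tz":0.9,"wx":0,"wy":0,"wz":0,"gripper":-1},{"tx":0,"ty":0,"tz":1,"wx":0,"wy":0,"wz":0,"gripper":-1}]' 30 |grep -v rot
python3 - <<'E'
from h import *
st()
q=.432;R=ori(np.degrees(q),0);F=W(-14*np.sin(q),0,110+14*np.cos(q));n=-R[:,2];xt=-R[:,0]
print(n,xt)
np.savez("place.npz",R=R,F=F,n=n,xt=xt)
for h in(200,40,17): to(F-8*xt+n*h,R)
E
```

```text
time: 16.55
tcp_pos: [495.9, 413.4, 14.2]
contact_force: [-1.2, -2.4, 7.4]
gripper_width: 49.6
grasp_force: 30.0
time: 17.18
tcp_pos: [495.7, 413.7, 217.1]
contact_force: [1.2, 0.7, -3.9]
gripper_width: 49.9
grasp_force: 30.0
17.175 [495.7 413.7 217.1] [ 1.2  0.7 -3.9] 49.9 30.0 q [ 0.62  0.53  1.39  0.    1.22 -0.92]
[-0.41099542  0.07988942  0.90813019] [ 0.89144528 -0.17327941  0.4186879 ]
t [ 0.103 -1.806  0.419] w [-0.0084 -0.0681 -0.0249] | mm [  20.7 -361.2   83.9] deg 26.3 rows 6.0
t [ 0.432 -1.87  -0.307] w [-0.0084 -0.0681 -0.0249] | mm [  86.4 -374.   -61.4] deg 26.3 rows 7.0
t [ 0.479 -1.879 -0.412] w [-0.0084 -0.0681 -0.0249] | mm [  95.9 -375.8  -82.3] deg 26.3 rows 7.0
```

```bash

python3 -m inch '[{"tx":0,"ty":-0.1,"tz":0.25,"wx":0,"wy":-0.02,"wz":-0.007,"gripper":-1},{"tx":0.03,"ty":-0.3,"tz":0.46,"wx":-0.005,"wy":-0.04,"wz":-0.015,"gripper":-1},{"tx":0.05,"ty":-0.6,"tz":0.46,"wx":-0.0084,"wy":-0.0681,"wz":-0.0249,"gripper":-1},{"tx":0.05,"ty":-0.9,"tz":0.46,"wx":-0.0084,"wy":-0.0681,"wz":-0.0249,"gripper":-1},{"tx":0.05,"ty":-0.9,"tz":0.46,"wx":-0.0084,"wy":-0.0681,"wz":-0.0249,"gripper":-1}]' 30 |grep -v rot
python3 -m inch '[{"tx":0.02,"ty":-0.3,"tz":0,"wx":0,"wy":0,"wz":0,"gripper":-1},{"tx":0.05,"ty":-0.6,"tz":0,"wx":0,"wy":0,"wz":0,"gripper":-1},{"tx":0.05,"ty":-0.9,"tz":0,"wx":0,"wy":0,"wz":0,"gripper":-1},{"tx":0.05,"ty":-0.9,"tz":0,"wx":0,"wy":0,"wz":0,"gripper":-1},{"tx":0.05,"ty":-0.9,"tz":0,"wx":0,"wy":0,"wz":0,"gripper":-1},{"tx":0.05,"ty":-0.9,"tz":0,"wx":0,"wy":0,"wz":0,"gripper":-1}]' 30 |grep -v rot
python3 - <<'E'
from h import *
st()
d=np.load("place.npz");F,n,xt,R=(d[k] for k in("F","n","xt","R"))
for h in(200,100,40,20): to(F-8*xt+n*h,R)
E
```

```text
time: 17.8
tcp_pos: [504.0, 230.0, 304.9]
contact_force: [-0.2, 0.8, -2.9]
gripper_width: 49.8
grasp_force: 30.0
time: 18.55
tcp_pos: [514.9, 54.4, 303.9]
contact_force: [0.7, -0.1, -2.2]
gripper_width: 50.1
grasp_force: 30.0
18.55 [514.9  54.4 303.9] [ 0.7 -0.1 -2.2] 50.1 30.0 q [ 0.08  0.02  1.9  -0.16  0.81 -1.22]
t [ 0.008 -0.01  -0.015] w [ 0.0004 -0.0009 -0.    ] | mm [ 1.5 -1.9 -2.9] deg 0.4 rows 1.0
t [ 0.213 -0.05  -0.469] w [ 0.0004 -0.0009 -0.    ] | mm [ 42.6  -9.9 -93.7] deg 0.4 rows 2.0
t [ 0.336 -0.074 -0.741] w [ 0.0004 -0.0009 -0.    ] | mm [  67.3  -14.7 -148.2] deg 0.4 rows 3.0
t [ 0.378 -0.082 -0.832] w [ 0.0004 -0.0009 -0.    ] | mm [  75.5  -16.3 -166.4] deg 0.4 rows 3.0
```

```bash

python3 -m inch '[{"tx":0.1,"ty":-0.028,"tz":-0.22,"wx":0,"wy":-0.0009,"wz":0,"gripper":-1},{"tx":0.213,"ty":-0.05,"tz":-0.469,"wx":0,"wy":-0.0009,"wz":0,"gripper":-1},{"tx":0.28,"ty":-0.062,"tz":-0.62,"wx":0,"wy":-0.0009,"wz":0,"gripper":-1},{"tx":0.336,"ty":-0.074,"tz":-0.741,"wx":0,"wy":-0.0009,"wz":0,"gripper":-1},{"tx":0.336,"ty":-0.074,"tz":-0.741,"wx":0,"wy":-0.0009,"wz":0,"gripper":-1},{"tx":0.336,"ty":-0.074,"tz":-0.741,"wx":0,"wy":-0.0009,"wz":0,"gripper":-1}]' 30 |grep -v rot
python3 - <<'E'
from h import *
st()
d=np.load("place.npz");F,n,xt,R=(d[k] for k in("F","n","xt","R"))
for h in(40,20,15): to(F-8*xt+n*h,R)
a=cam("scene");save(a,"pics/p1.png",(290,130,420,230),6)
E
```

```text
time: 19.3
tcp_pos: [582.2, 39.0, 156.6]
contact_force: [-0.1, -0.2, -3.4]
gripper_width: 49.8
grasp_force: 30.0
19.3 [582.2  39.  156.6] [-0.1 -0.2 -3.4] 49.8 30.0 q [ 0.03  0.33  1.93 -0.22  0.46 -1.17]
t [-0.     0.003 -0.004] w [0.0004 0.0001 0.0001] | mm [-0.   0.7 -0.9] deg 0.2 rows 1.0
t [ 0.041 -0.005 -0.095] w [0.0004 0.0001 0.0001] | mm [  8.2  -0.9 -19. ] deg 0.2 rows 1.0
t [ 0.051 -0.007 -0.118] w [0.0004 0.0001 0.0001] | mm [ 10.3  -1.3 -23.6] deg 0.2 rows 1.0
```

View pics/p1.png

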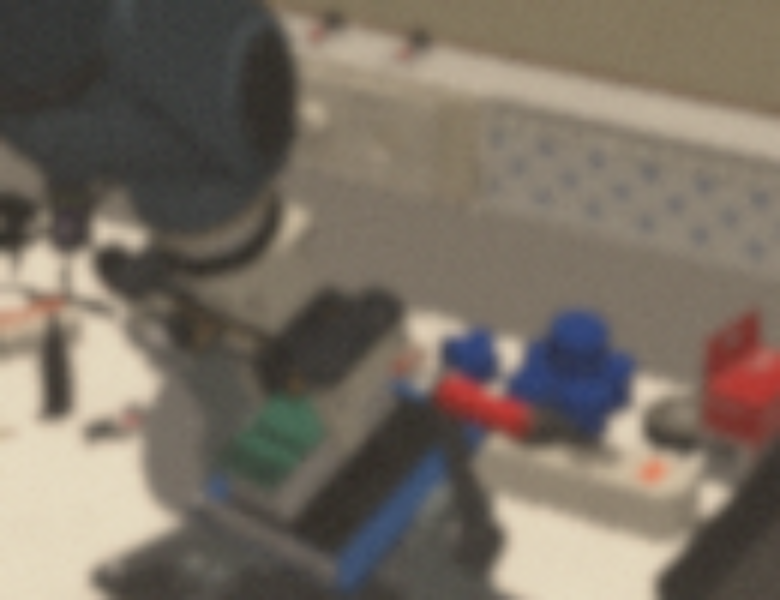

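The box hovers parallel to the table, clear of the lever (485,405) and the ledge (lower end near (250,490)). I lower it.

```bash

python3 -m inch '[{"tx":0.015,"ty":0,"tz":-0.03,"wx":0,"wy":0,"wz":0,"gripper":-1},{"tx":0.03,"ty":-0.003,"tz":-0.065,"wx":0,"wy":0,"wz":0,"gripper":-1},{"tx":0.045,"ty":-0.006,"tz":-0.1,"wx":0,"wy":0,"wz":0,"gripper":-1},{"tx":0.05,"ty":-0.007,"tz":-0.116,"wx":0,"wy":0,"wz":0,"gripper":-1},{"tx":0.05,"ty":-0.007,"tz":-0.116,"wx":0,"wy":0,"wz":0,"gripper":-1}]' 30 |grep -v rot
python3 - <<'E'
from h import *
o=st()
d=np.load("place.npz");F,n,xt,R=(d[k] for k in("F","n","xt","R"))
e=o["tcp_pos"]-F;print("table frame",e@xt,e@R[:,1],e@n, "force",o["contact_force"]@xt,o["contact_force"]@n)
E
```

```text
time: 19.98
tcp_pos: [592.0, 36.5, 132.6]
contact_force: [-4.8, -0.5, 3.0]
gripper_width: 49.6
grasp_force: 30.0
19.975 [592.   36.5 132.6] [-4.8 -0.5  3. ] 49.6 30.0 q [ 0.03  0.39  1.92 -0.24  0.42 -1.15]
table frame -8.398204311726717 -1.2994590940636637 14.720214318005457 force -2.893290817346347 4.653954449207358
```

```bash

python3 -m inch '[{"tx":-0.009,"ty":0.004,"tz":-0.004,"wx":0,"wy":0,"wz":0,"gripper":-1},{"tx":-0.018,"ty":0.007,"tz":-0.0085,"wx":0,"wy":0,"wz":0,"gripper":-1},{"tx":-0.022,"ty":0.008,"tz":-0.0105,"wx":0,"wy":0,"wz":0,"gripper":-1},{"tx":-0.022,"ty":0.008,"tz":-0.0105,"wx":0,"wy":0,"wz":0,"gripper":-1}]' 30 |grep -v rot
python3 - <<'E'
from h import *
o=st()
d=np.load("place.npz");F,n,xt,R=(d[k] for k in("F","n","xt","R"))
e=o["tcp_pos"]-F;print("table frame",e@xt,e@R[:,1],e@n, "force",o["contact_force"]@xt,o["contact_force"]@n)
E
```

```text
time: 20.48
tcp_pos: [590.7, 37.9, 132.5]
contact_force: [10.0, -7.6, 1.0]
gripper_width: 49.7
grasp_force: 30.0
20.475 [590.7  37.9 132.5] [10.  -7.6  1. ] 49.7 30.0 q [ 0.03  0.38  1.93 -0.25  0.41 -1.14]
table frame -9.840941478616289 -0.13594125900700174 15.270367163570036 force 10.59775835887719 -3.8370293118079046
```

The box is against the ledge (10 N up the slope). I release it and retreat along the normal.

```bash

python3 -m inch '[{"tx":0.006,"ty":-0.002,"tz":0.004,"wx":0,"wy":0,"wz":0,"gripper":-1},{"tx":0.006,"ty":-0.002,"tz":0.004,"wx":0,"wy":0,"wz":0,"gripper":0.3},{"tx":0.006,"ty":-0.002,"tz":0.004,"wx":0,"wy":0,"wz":0,"gripper":0.4},{"tx":0.006,"ty":-0.002,"tz":0.004,"wx":0,"wy":0,"wz":0,"gripper":0.4},{"tx":-0.04,"ty":0.006,"tz":0.1,"wx":0,"wy":0,"wz":0,"gripper":0.4},{"tx":-0.12,"ty":0.022,"tz":0.28,"wx":0,"wy":0,"wz":0,"gripper":0.4},{"tx":-0.22,"ty":0.042,"tz":0.5,"wx":0,"wy":0,"wz":0,"gripper":0.4},{"tx":-0.33,"ty":0.062,"tz":0.75,"wx":0,"wy":0,"wz":0,"gripper":0.4},{"tx":-0.5,"ty":0.062,"tz":0.9,"wx":0,"wy":0,"wz":0,"gripper":0.4},{"tx":-0.7,"ty":0.062,"tz":1,"wx":0,"wy":0,"wz":0,"gripper":0.4}]' 30 |grep -v rot
python3 -m inch '[{"tx":-0.3,"ty":-0.3,"tz":0,"wx":0,"wy":0,"wz":0,"gripper":0.4},{"tx":-0.5,"ty":-0.6,"tz":0,"wx":0,"wy":0,"wz":0,"gripper":0.4},{"tx":-0.5,"ty":-0.9,"tz":0,"wx":0,"wy":0,"wz":0,"gripper":0.4},{"tx":-0.5,"ty":-0.9,"tz":0,"wx":0,"wy":0,"wz":0,"gripper":0.4}]' 30 |grep -v rot
python3 - <<'E'
from h import *
st()
a=cam("scene");b=cam("top")
A=cv2.resize(a["color"][140:240,280:412],(528,400));B=cv2.resize(b["color"][140:240,270:402],(528,400))
cv2.imwrite("pics/f.png",cv2.resize(np.hstack([A,B])[:,:,::-1],(800,303)))
d=np.load("place.npz");F,n,xt,R=(d[k] for k in("F","n","xt","R"))
P=pts(b).reshape(-1,3)-F;L=np.c_[P@xt,P@R[:,1],P@n]
k=L[(abs(L[:,2]-36)<7)&(abs(L[:,0])<90)&(abs(L[:,1])<60)];print(len(k),k.mean(0),cv2.minAreaRect(k[:,:2].astype(np.float32)))
s=np.linalg.lstsq(np.c_[k[:,:2],np.ones(len(k))],k[:,2],rcond=None)[0];print(s)
q=P+F;q=q[np.linalg.norm(q-kn(150),axis=1)<40];q=q[q[:,2]>215];print("knob",q.mean(0))
E
```

```text
time: 21.72
tcp_pos: [446.7, 50.8, 331.5]
contact_force: [0.3, -0.1, 0.1]
gripper_width: 65.1
grasp_force: 0.0
time: 22.22
tcp_pos: [346.7, -130.5, 330.6]
contact_force: [0.1, 0.4, 0.7]
gripper_width: 65.0
grasp_force: 0.0
22.225 [ 346.7 -130.5  330.6] [0.1 0.4 0.7] 65.0 0.0 q [-0.61 -0.35  2.14  0.21  0.96 -2.08]
241 [-7.41130373  3.22163243 34.95331381] ((-9.482589721679688, 3.2536087036132812), (109.40084075927734, 49.69303894042969), 0.2117265909910202)
[1.38404113e-02 2.55854138e-02 3.49734625e+01]
knob [562.8865566  171.73613188 249.49914614]
```

View pics/f.png

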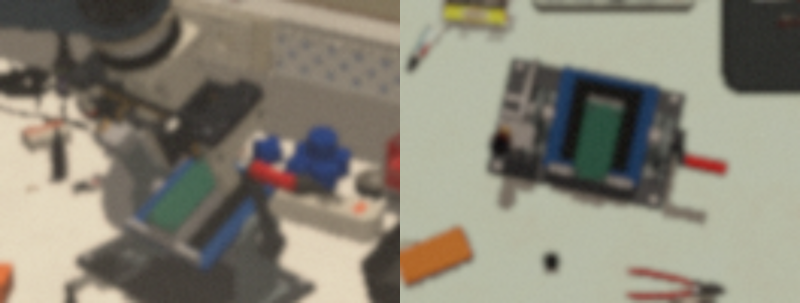

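The left view shows the lid-up box at the ledge (box at (175,200)). The right view shows it slightly left of the middle (box at (598,140) between blue edges at about (553) and (652)). I measure its sideways offset against the table edges.

```bash
python3 - <<'E'
from h import *
b=cam("top");d=np.load("place.npz");F,n,xt,R=(d[k] for k in("F","n","xt","R"))
h=cv2.cvtColor(b["color"],cv2.COLOR_RGB2HSV);o=-b["R"].T@b["t"]
def edges(lo,hi,z):
    m=cv2.inRange(h,lo,hi)
    v,u=np.nonzero(m[150:215,310:370]);u=u+310;v=v+150
    D=(np.linalg.inv(b["mtx"])@np.array([u,v,1+0*u])).T@b["R"]
    s=((F+n*z-o)@n)/(D@n);p=o+D*s[:,None]-F
    x,y=p@xt,p@R[:,1]
    for a in(-50,-35,-20,-5,10,25,40):
        k=abs(x-a)<6
        if k.sum()>3: print(z,a,y[k].min().round(1),y[k].max().round(1),((y[k].min()+y[k].max())/2).round(1))
    print("x range",x.min(),x.max())
edges((100,100,60),(125,255,255),0);edges((60,50,30),(95,255,255),36)
E
```

```text
0 -50 -67.7 68.0 0.1
0 -35 -69.0 68.1 -0.4
0 -20 -67.0 69.9 1.4
0 -5 -64.1 65.0 0.4
0 10 -63.4 63.4 -0.0
0 25 -65.7 66.9 0.6
0 40 -66.9 65.3 -0.8
x range -66.46493942609413 71.74891289603472
36 -50 -23.0 26.3 1.7
36 -35 -28.5 29.9 0.7
36 -20 -27.9 30.7 1.4
36 -5 -26.1 26.9 0.4
36 10 -27.4 30.5 1.5
36 25 -27.8 29.0 0.6
36 40 -28.2 26.7 -0.8
x range -67.06789942649561 41.72910766518916
```

```bash
python3 -c "
from cell import *
print(job_done())"
```

```text
the job is handed in; nothing more can be done
None
```

The job is handed in, though no verdict came back: the table is locked at 25° with the pin fully home, the small green-lidded box lies lid up about 1 mm off the middle with its lower end on the stop ledge, and it took about 22 s of the 72 s allowed.

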